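Centre the butter dish on the kitchen scale and tare it

ROBOT

A 6-joint arm with a two-finger parallel gripper is mounted at the origin on the work surface. World frame = base frame: x ahead of the robot, y to its left, z up, the work surface at z = 0. Lengths are in mm, angles in rad, forces in N, time in s.
With the tool pointing down it reaches from about 325 to 875 mm from the base axis. Payload 4.4 kg.
Tool frame: the origin (TCP) lies midway between the tips of the shut fingers; the grasp point (between the pads) lies 19 mm behind it; z points along the fingers, y is the direction in which the jaws open and shut (so a half turn about z gives the same grasp; the last joint's range is limited). The gripper opens to 85 mm and grips with 20 to 120 N. Pads are 22 mm wide; open, the fingers measure 114 mm over their backs; the gripper's body (76 mm by 85 mm) begins 54 mm behind the grasp point. The pads swing forward as they close: fully open they stand 13 mm farther back than shut.
Start: joints at [0.95, 0.207, 1.542, -0, 1.393, -0.15], TCP at [260.829, 512.441, 231.282] pointing down, gripper open.
Joint ranges: [-2.73, 2.73], [-0.86, 2.22], [0.23, 2.46], [-1.11, 4.25], [0.08, 2.63], [-2.82, 2.82]. Speed limits (rad/s): [2.79, 2.79, 3.14, 3.14, 3.14, 3.14].

INTERFACE

Orientations are given as a unit quaternion [w, x, y, z].
In Python, from station import telemetry, camera, camera_params, job gives the robot as it stands.
- The arm moves only by the shell command python3 -m creep 'ROWS' [FORCE]. ROWS is JSON, a list of rows, each an object of numbers: "x", "y", "z": the shift along the tool's x, y, z normalised to -1 to 1, where 1 is 4 cm; "wx", "wy", "wz": the turn, a rotation vector about the tool's x, y, z normalised to -1 to 1, where 1 is 10 degrees; "grip": the closure, from -1 (fully open) to 1 (shut), so that 0 is half open. In form: [{"x": .., "y": .., "z": .., "wx": .., "wy": .., "wz": .., "grip": ..}, ...]. A call has 1 to 8 rows; each row shifts and turns the commanded pose from where the row before left it, along the tool's axes as they then stand; what a row does not reach is not made up. A row lasts 1/8 s, in which the tool goes at most 62.5 mm and 10.7 degrees, less where a joint would pass 70% of its speed; a pose out of reach is approached as far as the arm can. A call with a number of a shift or a turn outside -1 to 1 is refused whole. A call with a gripper value outside its range is refused whole. The fingers move at their own pace and stop on an object; FORCE is the grip in N (left out, the last holds). Time passes only in rows, so rows that do not move let the fingers close. It gives the time, the measured TCP pose, the force and the opening at its end, in the units of the state.
- telemetry.sense(): the state, without advancing time (a new reading comes with each control period).
- camera(name): name is "scene" or "top" or "wrist"; returns the picture (400x640x3 uint8, red, green, blue); there is no depth.
- camera_params(name): a dict with "fx", "fy", "cx", "cy" (pixels), "camera_from_world" (4x4, takes a point from world to camera coordinates). Camera axes: x right, y down, z forward; pixel columns grow to the right and rows downward; lengths in mm; the calibration is good to about 2 mm. The wrist camera is an equidistant fisheye: a pixel r from the principal point sees the ray r / f radians off the axis. A picture is of the moment at which its call begins: read the wrist's pose just before it. camera_params takes no time and is no camera call; for the wrist camera it gives the pose at the moment of the call.
- job.close_job(): hands the job in, once; it reports no verdict.
The state is a dict: "clock": time; "qpos": joint angles; "dq": joint speeds; "effort": joint torques, N m; "position": TCP position; "orientation": TCP orientation; "force": force on the tool from outside, world axes, zero at the start; "wrist_torque": the same for the moment, N m; "finger_gap": finger opening in mm.
Only numpy, scipy, OpenCV 4.12 (cv2) and the standard library are available. Lean on these libraries where they do the work, as an engineer would, in place of code of your own. Each camera call takes 0.05 s, during which the arm holds its last target.

TASK

The lidded butter dish is sitting crooked on the kitchen scale with its edges hanging off the pan. Without lifting it and with its lid on, slide it until it sits square and centred on the pan with nothing overhanging, pressing it gently but definitely snug against the brass stop bar at the scale's back and keeping it pressed for a moment. Then press the orange tare key fully, let go, and leave the other things on the counter where they are.

Things in the scene. Friction and masses are not known exactly. Their poses are not given: they have to be found in the camera images.
- scale: Flat kitchen scale, fixed to the counter. Origin: on the counter under the middle of the pan; its x axis points from the front deck with the key towards the back rail, y to the left along the rail, z up. Its dark steel pan is 126 mm (x) by 164 mm (y), flat, top 45 mm above the counter. The low front deck reaches from the pan to x = -126 mm and is 18 mm high, 176 mm wide.
- rail: Fixed back rail of the scale, same origin and axes as the scale; it carries a brass stop bar, 150 mm long (y), rising 13 mm over the pan, clamped so it stays put. The bar's front face is set anywhere from x = 42 to 58 mm (not measured: feel for it). Snug means the dish presses on the bar with 3 N or more kept up for a moment (0.2 s); over 12 N chips the ceramic.
- dish: White ceramic butter tray, loose on the pan: 100 mm (its x) by 150 mm (its y), upright outer walls 26 mm high, 12 mm thick. Origin: centre of its underside; its x lies within 0.2 rad of the scale's x. Sliding it with its lid takes 1.5 to 7 N, different each time but steady, which the tool feels on top of the force on the rail; fingers bearing down on it add to this. Never push it with over 25 N.
- lid: Tray and lid weigh 0.45 to 0.9 kg together. White ceramic lid, loose, standing in the tray: 72 by 122 mm, 36 mm high, with 2 mm play in the tray's well; a knob 22 mm across tops it 50 mm above the lid's origin (centre of its underside, 10 mm above the tray's underside). The lid's sides stand 14 mm inside the tray's outer walls.
- tare (a joint): Tare key travel in m: 0 up, 0.005 fully down; springs back. About 4 N takes it fully down; it counts as pressed from 0.0035.
- tare_top (a point): Middle of the top of the orange tare key, 22 mm across, in a black collar 38 mm across, on the front deck; 98 mm in front of the pan's middle and 35 mm above the counter; pressed straight down.
- bowl: Smoked glass bowl, 140 mm across, 65 mm high, loose; leave alone. Origin: centre of its underside.
- egg_ring: Red silicone egg ring, 92 mm across, 18 mm high, loose; leave alone. Origin: centre of its underside.
- garlic_press: Steel garlic press, about 180 mm long along its x, 36 mm high, loose; leave alone. Origin: on its underside.
- mug: Blue mug, 80 mm across, 90 mm high, loose; leave alone. Origin: centre of its underside.
There are look-alikes about, which are no part of the job. What is shaped like the dish but green or purple is not meant.

How it is judged:
By the outcome, as a careful person would: the job done as asked, in the order asked, and still so for the second after the job is handed in, with the robot touching nothing.
It also fails if it takes over 72 s, if anything falls off the work surface, if the arm or the gripper's body presses on something with over 40 N, if the wrist force passes 120 N, or if a joint passes its speed limit or range.

## Working session

There is one attempt and no reset: what is moved stays moved. The work goes in short steps, Python scripts to look and compute and a shell command to move; the robot and the scene stay as the last step left them, time stands still between calls to the robot, and variables do not carry over. Pictures are saved under pics/ and viewed, and the job is handed in when it is done.

```bash
ls; mkdir -p pics
python3 - <<'E'
from station import telemetry, camera, camera_params
import cv2
print(telemetry.sense())
for n in ("scene","top","wrist"):
    cv2.imwrite(f"pics/{n}0.png",camera(n)[:,:,::-1])
    p=camera_params(n);print(n,p)
E
```

```text
pics
{'clock': 0.0, 'qpos': array([ 9.49508202e-01,  2.07402013e-01,  1.54299838e+00, -3.01490366e-05,
        1.39348438e+00, -1.50484932e-01]), 'dq': array([ 0.00067908,  0.00052596,  0.00077242, -0.00226017, -0.00088053,
       -0.00153465]), 'effort': array([ 4.43234276e-04, -3.83039474e+01, -2.91595495e+01, -2.02806723e-04,
        1.04728676e-02, -1.04498375e-05]), 'position': array([260.37733146, 511.80165159, 230.11490074]), 'orientation': array([-4.17610150e-04,  2.33230769e-01,  9.72420739e-01, -1.06736726e-03]), 'force': array([0.38247048, 0.24400423, 0.70628686]), 'wrist_torque': array([-0.04781425,  0.0182063 ,  0.01410059]), 'finger_gap': 85.3149559130862}
scene {'fx': 362.4264439640737, 'fy': 362.4264439640737, 'cx': 323.7850843244542, 'cy': 199.88483612876087, 'camera_from_world': array([[-8.06017652e-01,  5.91796343e-01, -1.06128979e-02,
         4.30261746e+02],
       [ 4.34920649e-01,  5.80002896e-01, -6.88796537e-01,
        -1.72938202e+02],
       [-4.01471760e-01, -5.59797936e-01, -7.24877022e-01,
         1.23000421e+03],
       [ 0.00000000e+00,  0.00000000e
[... 293 characters left out ...]
193501e-02, -2.17035011e-01,
         5.23261949e+02],
       [ 2.16463245e-01, -1.62312262e-02, -9.76155833e-01,
         1.18122495e+03],
       [ 0.00000000e+00,  0.00000000e+00,  0.00000000e+00,
         1.00000000e+00]])}
wrist {'fx': 309.70691628693146, 'fy': 309.70691628693146, 'cx': 319.37364141794546, 'cy': 197.22685302232122, 'camera_from_world': array([[ 4.53947771e-01,  8.91026303e-01, -1.88376247e-03,
        -5.73221916e+02],
       [ 8.50680374e-01, -4.32761960e-01,  2.98429200e-01,
        -3.91457234e+01],
       [ 2.65093046e-01, -1.37073750e-01, -9.54429916e-01,
         3.79312186e+02],
       [ 0.00000000e+00,  0.00000000e+00,  0.00000000e+00,
         1.00000000e+00]])}
```

View pics/scene0.png

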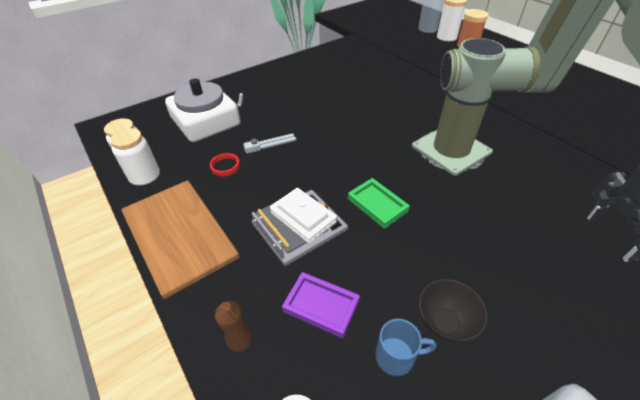

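View pics/top0.png

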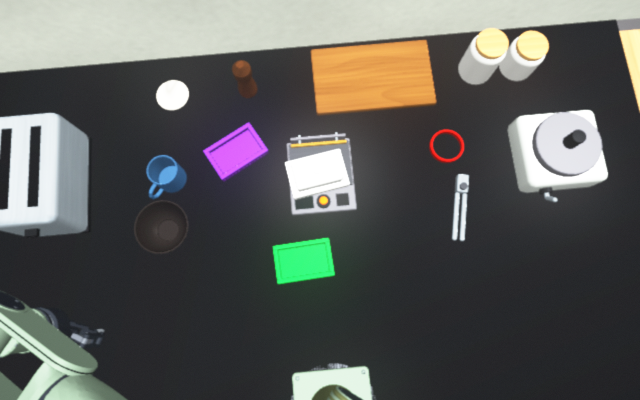

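View pics/wrist0.png

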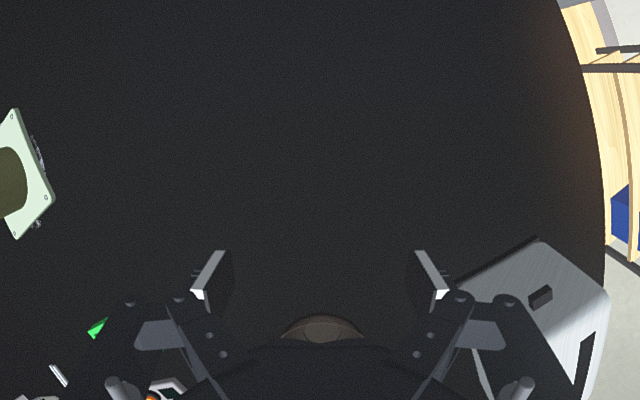

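Top view: the white dish is at (318,172) on the scale, with the orange key at (323,201). The look-alikes are the green tray at (303,260), the purple tray at (236,151) and a round white thing at (173,95). The white rectangular one on the scale is the dish, and I'll check that in a close crop.

Run:
```python
import cv2
a=cv2.imread("pics/top0.png")[125:220,275:365]
cv2.imwrite("pics/topc.png",cv2.resize(a,None,fx=6,fy=6,interpolation=cv2.INTER_CUBIC))
a=cv2.imread("pics/scene0.png")[180:265,245:355]
cv2.imwrite("pics/scenec.png",cv2.resize(a,None,fx=6,fy=6,interpolation=cv2.INTER_CUBIC))
```

```text
(no output)
```

View pics/topc.png

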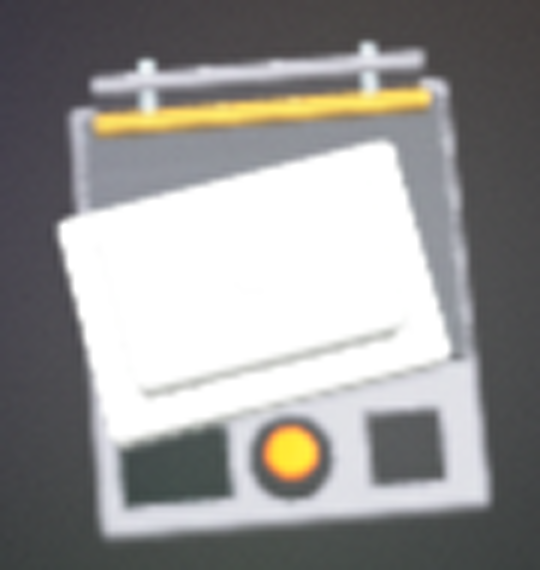

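View pics/scenec.png

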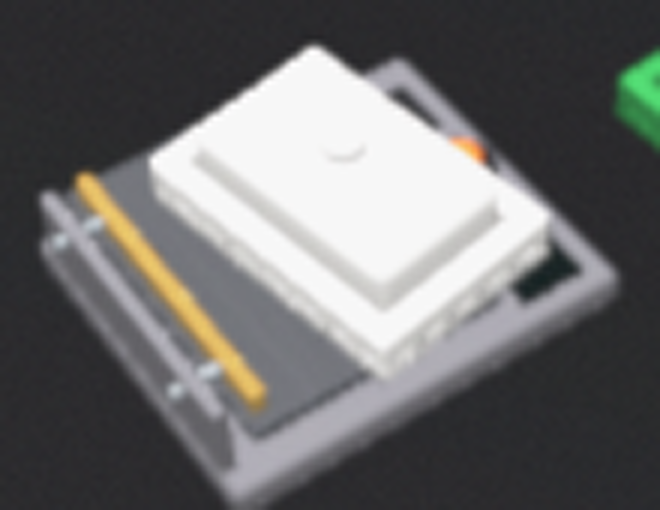

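```bash
cat > h.py <<'E'
import numpy as np, cv2
from station import camera_params
def ray(n,u,v,p=None):
    p=p or camera_params(n); T=np.array(p["camera_from_world"]);R=T[:3,:3];c=-R.T@T[:3,3]
    x=(u-p["cx"])/p["fx"];y=(v-p["cy"])/p["fy"]
    if n=="wrist":
        t=np.hypot(x,y); k=np.sin(t)/t if t>1e-9 else 1; d=np.array([x*k,y*k,np.cos(t)])
    else: d=np.array([x,y,1.])
    return c,R.T@d
def pt(n,u,v,z,p=None):
    c,d=ray(n,u,v,p); return c+d*(z-c[2])/d[2]
E
python3 - <<'E'
from h import *
a=cv2.imread("pics/top0.png")
hsv=cv2.cvtColor(a,cv2.COLOR_BGR2HSV)
m=cv2.inRange(hsv,(8,120,120),(35,255,255))
n,l,s,c=cv2.connectedComponentsWithStats(m)
for i in range(1,n):
    if 275<c[i][0]<365 and 125<c[i][1]<220: 
        print(s[i],c[i])
        z=35 if c[i][1]>180 else 55
        print(pt("top",*c[i],z))
        if z==55:
            ys,xs=np.where(l==i); P=np.array([pt("top",u,v,z)[:2] for u,v in zip(xs,ys)])
            C=P.mean(0);U=np.linalg.svd(P-C)[2][0];print("bar",C,np.arctan2(U[1],U[0]),np.ptp((P-C)@U))
P=np.array([pt("top",275+x/6-.4,125+y/6-.4,71)[:2] for x,y in [(60,222),(388,142),(450,355),(118,443)]])
print(P);print(P.mean(0));E=P-np.roll(P,-1,0);print(np.hypot(*E.T),np.arctan2(E[:,1],E[:,0]))
P=np.array([pt("top",275+x/6-.4,125+y/6-.4,18)[:2] for x,y in [(105,538),(490,507)]]);print(P,P.mean(0),np.arctan2(*(P[0]-P[1])[::-1]),np.hypot(*(P[0]-P[1])))
E
```

```text
[291 140  55   7 178] [318.45505618 143.13483146]
[677.81895566 -26.10042046  55.        ]
bar [677.81998784 -26.12058005] 1.5630606360374542 146.27511083739148
[319 196   9   9  69] [323. 200.]
[525.02823144 -23.94433161  35.        ]
[[629.69351167  67.93782609]
 [652.84527635 -79.15253708]
 [553.81017981 -95.9832383 ]
 [528.2564611   50.7472052 ]]
[591.15135723 -14.11268602]
[148.90123956 100.45507877 148.93896599 102.88339358] [ 1.72691375  0.16833849 -1.39837147 -2.97371685]
[[ 497.4622002    61.81459764]
 [ 495.4610269  -111.073454  ]] [496.46161355 -24.62942818] 1.5592218777983557 172.8996330034127
```

Run:
```python
from h import *
c,_=ray("wrist",320,200);t=np.array([260.377,511.8,230.1]);d=c-t
print(c,"tool x",d@[-.891,.4536,0],"tool y",d@[.4536,.891,0],"up",d[2])
# scale frame of wrist/travel
S=np.array([622.7,-25.]);th=-.010;R=np.array([[np.cos(th),-np.sin(th)],[np.sin(th),np.cos(th)]])
print("dish in scale",R.T@(np.array([591.15,-14.1])-S))
g=S+R@[-125,0];print("goal xy",g, g-t[:2])
```

```text
[192.96028635 545.80876809 372.62931071] tool x 75.49466906940478 tool y -0.2784089449172615 up 142.5293107107158
dish in scale [-31.6574207   10.58396026]
goal xy [497.70624995 -23.75002083] [ 237.32924995 -535.55002083]
```

```bash
python3 -m creep '[{"wz":1,"grip":-1},{"wz":1,"grip":-1},{"wz":1,"grip":-1},{"wz":1,"grip":-1},{"wz":1,"grip":-1},{"wz":1,"grip":-1},{"wz":1,"grip":-1},{"wz":1,"grip":-1}]'; python3 -m creep '[{"wz":1,"grip":-1},{"wz":1,"grip":-1},{"wz":1,"grip":-1},{"wz":1,"grip":-1},{"wz":1,"grip":-1},{"wz":1,"grip":-1},{"wz":1,"grip":-1},{"wz":0.36,"grip":-1}]'
cat > st.py <<'E'
from h import *
from station import telemetry
from scipy.spatial.transform import Rotation as Ro
S=np.array([622.7,-25.]);th=-.010
R=np.array([[np.cos(th),-np.sin(th)],[np.sin(th),np.cos(th)]])
s=telemetry.sense();q=s["orientation"];M=Ro.from_quat([q[1],q[2],q[3],q[0]]).as_matrix()
p=s["position"]
print("t",round(s["clock"],2),"scale xy",(R.T@(p[:2]-S)).round(1),"z",p[2].round(1),"toolx yaw-th",round(np.arctan2(M[1,0],M[0,0])-th,4),"zaxis",M[:,2].round(3),"F",s["force"].round(2),"gap",round(s["finger_gap"],1))
import sys
if len(sys.argv)>3:
    g=np.array([float(a) for a in sys.argv[1:4]]);w=np.append(S+R@g[:2],g[2])-p;print("units",(M.T@w/40).round(3))
E
python3 st.py -125 0 120
```

```text
t 0.15 scale xy [-367.6  533.3] z 230.3 toolx yaw-th 2.6808 zaxis [-0.001 -0.002 -1.   ] F [-0.66 -0.13  0.07] gap 85.3
units [-11.361  -9.24    2.772]schema error: expected keys x, y, z, wx, wy, wz, grip
schema error: expected keys x, y, z, wx, wy, wz, grip
```

```bash
python3 -m creep '[{"x":0,"y":0,"z":0,"wx":0,"wy":0,"wz":1,"grip":-1},{"x":0,"y":0,"z":0,"wx":0,"wy":0,"wz":1,"grip":-1},{"x":0,"y":0,"z":0,"wx":0,"wy":0,"wz":1,"grip":-1},{"x":0,"y":0,"z":0,"wx":0,"wy":0,"wz":1,"grip":-1},{"x":0,"y":0,"z":0,"wx":0,"wy":0,"wz":1,"grip":-1},{"x":0,"y":0,"z":0,"wx":0,"wy":0,"wz":1,"grip":-1},{"x":0,"y":0,"z":0,"wx":0,"wy":0,"wz":1,"grip":-1},{"x":0,"y":0,"z":0,"wx":0,"wy":0,"wz":1,"grip":-1}]'; python3 -m creep '[{"x":0,"y":0,"z":0,"wx":0,"wy":0,"wz":1,"grip":-1},{"x":0,"y":0,"z":0,"wx":0,"wy":0,"wz":1,"grip":-1},{"x":0,"y":0,"z":0,"wx":0,"wy":0,"wz":1,"grip":-1},{"x":0,"y":0,"z":0,"wx":0,"wy":0,"wz":1,"grip":-1},{"x":0,"y":0,"z":0,"wx":0,"wy":0,"wz":1,"grip":-1},{"x":0,"y":0,"z":0,"wx":0,"wy":0,"wz":1,"grip":-1},{"x":0,"y":0,"z":0,"wx":0,"wy":0,"wz":1,"grip":-1},{"x":0,"y":0,"z":0,"wx":0,"wy":0,"wz":0.36,"grip":-1}]'
python3 st.py -125 0 120
```

```text
clock: 1.15
position: [260.6, 512.2, 230.8]
orientation: [0.0, 0.805, 0.593, -0.0]
force: [-0.3, 0.9, -0.1]
finger_gap: 85.4
clock: 2.15
position: [260.6, 512.2, 230.8]
orientation: [0.0, 1.0, -0.006, -0.0]
force: [0.3, 0.1, -0.0]
finger_gap: 85.3
t 2.15 scale xy [-367.4  533.5] z 230.8 toolx yaw-th -0.0027 zaxis [-0.001 -0.001 -1.   ] F [ 0.28  0.14 -0.05] gap 85.3
units [ 6.098 13.319  2.777]
```

```bash
python3 -m creep '[{"x":0.381,"y":0.832,"z":0.1,"wx":0,"wy":0,"wz":0,"grip":-1},{"x":0.381,"y":0.832,"z":0.1,"wx":0,"wy":0,"wz":0,"grip":-1},{"x":0.381,"y":0.832,"z":0.1,"wx":0,"wy":0,"wz":0,"grip":-1},{"x":0.381,"y":0.832,"z":0.1,"wx":0,"wy":0,"wz":0,"grip":-1},{"x":0.381,"y":0.832,"z":0.1,"wx":0,"wy":0,"wz":0,"grip":-1},{"x":0.381,"y":0.832,"z":0.1,"wx":0,"wy":0,"wz":0,"grip":-1},{"x":0.381,"y":0.832,"z":0.1,"wx":0,"wy":0,"wz":0,"grip":-1},{"x":0.381,"y":0.832,"z":0.1,"wx":0,"wy":0,"wz":0,"grip":-1}]' >/dev/null; python3 -m creep '[{"x":0.381,"y":0.832,"z":0.1,"wx":0,"wy":0,"wz":0,"grip":-1},{"x":0.381,"y":0.832,"z":0.1,"wx":0,"wy":0,"wz":0,"grip":-1},{"x":0.381,"y":0.832,"z":0.1,"wx":0,"wy":0,"wz":0,"grip":-1},{"x":0.381,"y":0.832,"z":0.1,"wx":0,"wy":0,"wz":0,"grip":-1},{"x":0.381,"y":0.832,"z":0.1,"wx":0,"wy":0,"wz":0,"grip":-1},{"x":0.381,"y":0.832,"z":0.1,"wx":0,"wy":0,"wz":0,"grip":-1},{"x":0.381,"y":0.832,"z":0.1,"wx":0,"wy":0,"wz":0,"grip":-1},{"x":0.381,"y":0.832,"z":0.1,"wx":0,"wy":0,"wz":0,"grip":-1}]'
python3 st.py -110 0 42; python3 -c "
from h import *
from station import camera
import pickle
p=camera_params('wrist');a=camera('wrist')[:,:,::-1];cv2.imwrite('pics/w1.png',a);pickle.dump(p,open('w1.pkl','wb'))"
```

```text
clock: 4.15
position: [499.4, -23.5, 166.9]
orientation: [-0.0, 1.0, -0.005, -0.0]
force: [0.2, 0.7, 0.5]
finger_gap: 85.4
t 4.15 scale xy [-123.3    0.2] z 166.9 toolx yaw-th -0.0002 zaxis [-0.  0. -1.] F [0.23 0.7  0.51] gap 85.4
units [0.333 0.006 3.122]
```

View pics/w1.png

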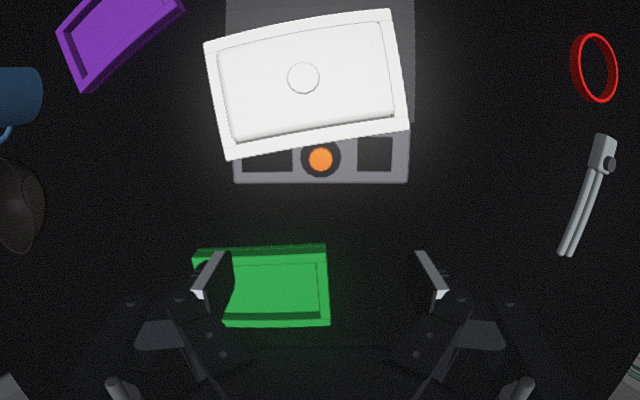

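Wrist view: the white dish's corners are near (205,43), (390,10), (408,124) and (227,160). The orange key is at (320,159) and the deck's front edge is at row 182. I'll measure these points more exactly.

```bash
cat > meas.py <<'E'
from st import *
import pickle,sys
def run(name):
    p=pickle.load(open(name+".pkl","rb"));a=cv2.imread(f"pics/{name}.png")
    hsv=cv2.cvtColor(a,cv2.COLOR_BGR2HSV)
    W=lambda u,v,z:R.T@(pt("wrist",u,v,z,p)[:2]-S)
    m=cv2.inRange(hsv,(5,130,130),(22,255,255));n,l,s,c=cv2.connectedComponentsWithStats(m)
    for i in range(1,n):
        if s[i][4]>60: print("orange",c[i].round(1),s[i][4],W(*c[i],35).round(1))
    m=cv2.inRange(hsv,(0,0,165),(180,40,255))
    n,l,s,c=cv2.connectedComponentsWithStats(m)
    i=1+np.argmax(s[1:,4]); k=max(cv2.findContours((l==i).astype('uint8'),0,1)[0],key=cv2.contourArea)[:,0]
    P=np.array([W(u,v,71) for u,v in k])
    r=cv2.minAreaRect(P.astype('float32'));print("dish rect",np.round(r[0],1),np.round(r[1],1),r[2],"px bbox",k.min(0),k.max(0))
    print(cv2.boxPoints(r).round(1).tolist())
if __name__=="__main__": run("w1")
E
python3 meas.py
python3 - <<'E'
from st import *; import pickle
p=pickle.load(open("w1.pkl","rb"));W=lambda u,v,z:(R.T@(pt("wrist",u,v,z,p)[:2]-S)).round(1)
print("deck front",W(234,182,18),W(407,182,18),"green near",W(260,325,20),W(290,245,20))
E
```

```text
t 4.2 scale xy [-121.4   -3.7] z 166.7 toolx yaw-th -0.0027 zaxis [ 0.001 -0.004 -1.   ] F [ 1.39 -2.64  0.56] gap 85.6
orange [320.3 158.7] 454 [-96.2  -1.6]
dish rect [-29.3   9.9] [ 99.3 148.8] 9.799667358398438 px bbox [203   8] [409 160]
[[-90.9000015258789, 74.69999694824219], [-65.5999984741211, -71.9000015258789], [32.20000076293945, -55.0], [6.900000095367432, 91.5999984741211]]
t 4.2 scale xy [-121.4   -3.7] z 166.7 toolx yaw-th -0.0027 zaxis [ 0.001 -0.004 -1.   ] F [ 1.39 -2.64  0.56] gap 85.6
deck front [-121.8   84.3] [-121.9  -88.1] green near [-300.6   71.9] [-189.2   29.9]
```

```bash
python3 -m creep '[{"x":0.1,"y":0,"z":0.6,"wx":0,"wy":0,"wz":0,"grip":-1},{"x":0.1,"y":0,"z":0.6,"wx":0,"wy":0,"wz":0,"grip":-1},{"x":0.1,"y":0,"z":0.6,"wx":0,"wy":0,"wz":0,"grip":-1},{"x":0,"y":0,"z":0.6,"wx":0,"wy":0,"wz":0,"grip":-1},{"x":0,"y":0,"z":0.4,"wx":0,"wy":0,"wz":0,"grip":-1},{"x":0,"y":0,"z":0.3,"wx":0,"wy":0,"wz":0,"grip":-1},{"x":0,"y":0,"z":0,"wx":0,"wy":0,"wz":0,"grip":-1},{"x":0,"y":0,"z":0,"wx":0,"wy":0,"wz":0,"grip":-1}]'
python3 st.py -110 0 42; python3 -c "
from h import *
from station import camera
import pickle
p=camera_params('wrist');a=camera('wrist')[:,:,::-1];cv2.imwrite('pics/w2.png',a);pickle.dump(p,open('w2.pkl','wb'))"
```

```text
clock: 5.2
position: [512.0, -22.7, 44.0]
orientation: [0.0, 1.0, -0.005, 0.001]
force: [0.1, -0.1, -0.2]
finger_gap: 85.4
t 5.2 scale xy [-110.7    1.2] z 44.0 toolx yaw-th -0.0 zaxis [ 0.001 -0.    -1.   ] F [ 0.09 -0.13 -0.19] gap 85.4
units [0.017 0.03  0.05 ]
```

View pics/w2.png

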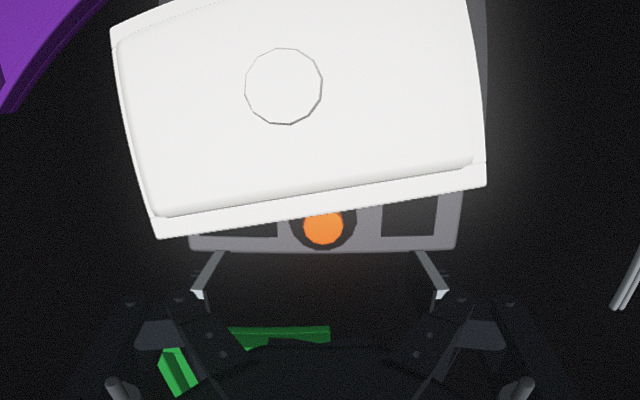

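```bash
python3 -m creep '[{"x":0.1,"y":0,"z":0.04,"wx":0,"wy":0,"wz":0,"grip":-1},{"x":0.1,"y":0,"z":0,"wx":0,"wy":0,"wz":0,"grip":-1},{"x":0.1,"y":0,"z":0,"wx":0,"wy":0,"wz":0,"grip":-1},{"x":0.1,"y":0,"z":0,"wx":0,"wy":0,"wz":0,"grip":-1}]'
python3 st.py;python3 -m creep '[{"x":0.1,"y":0,"z":0,"wx":0,"wy":0,"wz":0,"grip":-1},{"x":0.1,"y":0,"z":0,"wx":0,"wy":0,"wz":0,"grip":-1}]'
python3 st.py;python3 -m creep '[{"x":0.1,"y":0,"z":0,"wx":0,"wy":0,"wz":0,"grip":-1},{"x":0.1,"y":0,"z":0,"wx":0,"wy":0,"wz":0,"grip":-1}]'
python3 st.py
```

```text
clock: 5.75
position: [526.2, -22.4, 41.4]
orientation: [-0.0, 1.0, -0.005, -0.002]
force: [-3.6, 0.8, 2.7]
finger_gap: 85.2
t 5.75 scale xy [-96.5   1.6] z 41.4 toolx yaw-th 0.0007 zaxis [-0.003  0.001 -1.   ] F [-3.61  0.82  2.67] gap 85.2
clock: 6.0
position: [534.7, -22.4, 41.2]
orientation: [-0.0, 1.0, -0.005, -0.001]
force: [-3.2, 2.0, -0.4]
finger_gap: 85.2
t 6.0 scale xy [-88.    1.7] z 41.2 toolx yaw-th 0.0002 zaxis [-0.002  0.001 -1.   ] F [-3.24  2.02 -0.42] gap 85.2
clock: 6.25
position: [543.5, -22.9, 41.4]
orientation: [0.0, 1.0, -0.005, -0.0]
force: [-1.3, 1.5, -1.7]
finger_gap: 85.2
t 6.25 scale xy [-79.3   1.3] z 41.4 toolx yaw-th 0.0 zaxis [-0. -0. -1.] F [-1.34  1.55 -1.71] gap 85.2
```

```bash
python3 -m creep '[{"x":0,"y":0,"z":0,"wx":0,"wy":0,"wz":0,"grip":-1},{"x":0,"y":0,"z":0,"wx":0,"wy":0,"wz":0,"grip":-1}]'
python3 -c "
from h import *
from station import camera
import pickle
p=camera_params('wrist');a=camera('wrist')[:,:,::-1];cv2.imwrite('pics/w3.png',a);pickle.dump(p,open('w3.pkl','wb'))
a=camera('top')[:,:,::-1];cv2.imwrite('pics/top3.png',a);cv2.imwrite('pics/top3c.png',cv2.resize(a[125:220,275:365],None,fx=6,fy=6,interpolation=cv2.INTER_CUBIC))"; python3 st.py
```

```text
clock: 6.5
position: [544.2, -23.3, 42.1]
orientation: [0.0, 1.0, -0.005, 0.001]
force: [-0.6, -0.4, -1.2]
finger_gap: 85.3
t 6.6 scale xy [-78.5   1. ] z 42.2 toolx yaw-th -0.0004 zaxis [ 0.002 -0.    -1.   ] F [-0.78  0.01  0.63] gap 85.3
```

View pics/w3.png

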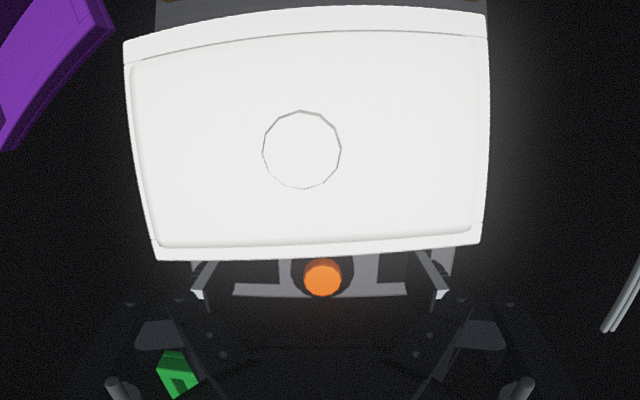

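View pics/top3c.png

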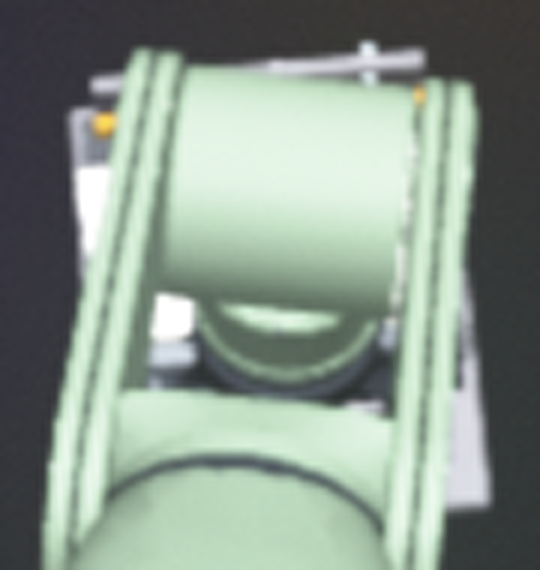

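```bash
python3 -c "
import meas; meas.run('w3')
from meas import *
p=pickle.load(open('w3.pkl','rb'));W=lambda u,v,z:(R.T@(pt('wrist',u,v,z,p)[:2]-S)).round(1)
for c in [(124,43),(486,14),(481,240),(157,260)]: print(W(*c,71))
print('knob',W(301.5,150,105),'deck',W(192,262,18))
"
```

```text
t 6.6 scale xy [-78.5   1. ] z 42.2 toolx yaw-th -0.0004 zaxis [ 0.002 -0.    -1.   ] F [-0.78  0.01  0.63] gap 85.3
orange [322.4 277.2] 1116 [-95.7  -1.7]
dish rect [-14.3   4.8] [ 98.2 147.7] 3.3946986198425293 px bbox [123   5] [489 260]
[[-67.69999694824219, 75.5999984741211], [-59.0, -71.80000305175781], [39.099998474121094, -66.0], [30.299999237060547, 81.4000015258789]]
[29.3 80.5]
[ 39.2 -66.6]
[-57.5 -72.3]
[-67.7  75.1]
knob [-14.    4.6] deck [-98.  83.]
```

```bash
python3 -m creep '[{"x":-0.3,"y":0,"z":0,"wx":0,"wy":0,"wz":0,"grip":-1},{"x":0,"y":0,"z":-0.9,"wx":0,"wy":0,"wz":0,"grip":-1},{"x":0,"y":0,"z":-0.9,"wx":0,"wy":0,"wz":0,"grip":-1},{"x":0.53,"y":-0.675,"z":0,"wx":0,"wy":0,"wz":0,"grip":1},{"x":0.53,"y":-0.675,"z":0,"wx":0,"wy":0,"wz":0,"grip":1},{"x":0.53,"y":-0.675,"z":0,"wx":0,"wy":0,"wz":0,"grip":1},{"x":0.53,"y":-0.675,"z":0,"wx":0,"wy":0,"wz":0,"grip":1},{"x":0,"y":0,"z":0,"wx":0,"wy":0,"wz":0,"grip":1}]' 20; python3 -m creep '[{"x":0,"y":0,"z":0,"wx":0,"wy":0,"wz":0,"grip":1},{"x":0,"y":0,"z":0,"wx":0,"wy":0,"wz":0,"grip":1}]' 20; python3 st.py -6 108 55
```

```text
clock: 7.6
position: [617.9, 86.0, 114.0]
orientation: [-0.0, 1.0, -0.004, 0.001]
force: [-0.1, -0.8, -0.6]
finger_gap: -0.1
clock: 7.85
position: [616.4, 83.5, 113.6]
orientation: [0.0, 1.0, -0.006, -0.0]
force: [0.2, -0.6, 0.0]
finger_gap: 0.1
t 7.85 scale xy [ -7.4 108.5] z 113.6 toolx yaw-th -0.001 zaxis [-0.001 -0.    -1.   ] F [ 0.23 -0.6   0.03] gap 0.1
units [0.037 0.011 1.464]
```

```bash
python3 -m creep '[{"x":0.02,"y":0,"z":0.6,"wx":0,"wy":0,"wz":0,"grip":1},{"x":0,"y":0,"z":0.5,"wx":0,"wy":0,"wz":0,"grip":1},{"x":0,"y":0,"z":0.36,"wx":0,"wy":0,"wz":0,"grip":1},{"x":0,"y":0,"z":0,"wx":0,"wy":0,"wz":0,"grip":1}]'; python3 -m creep '[{"x":0,"y":0.08,"z":0,"wx":0,"wy":0,"wz":0,"grip":1},{"x":0,"y":0.08,"z":0,"wx":0,"wy":0,"wz":0,"grip":1}]';python3 st.py;python3 -c "
from h import *
from station import camera
import pickle
p=camera_params('wrist');a=camera('wrist')[:,:,::-1];cv2.imwrite('pics/w4.png',a);pickle.dump(p,open('w4.pkl','wb'))"
```

```text
clock: 8.35
position: [616.4, 84.1, 53.3]
orientation: [0.0, 1.0, -0.005, -0.002]
force: [0.9, -0.8, 0.6]
finger_gap: -0.2
clock: 8.6
position: [618.8, 77.7, 56.3]
orientation: [0.0, 1.0, -0.005, 0.001]
force: [0.4, 0.5, 0.3]
finger_gap: -0.1
t 8.6 scale xy [ -4.9 102.7] z 56.3 toolx yaw-th 0.0001 zaxis [ 0.002 -0.    -1.   ] F [0.44 0.47 0.26] gap -0.1
```

View pics/w4.png

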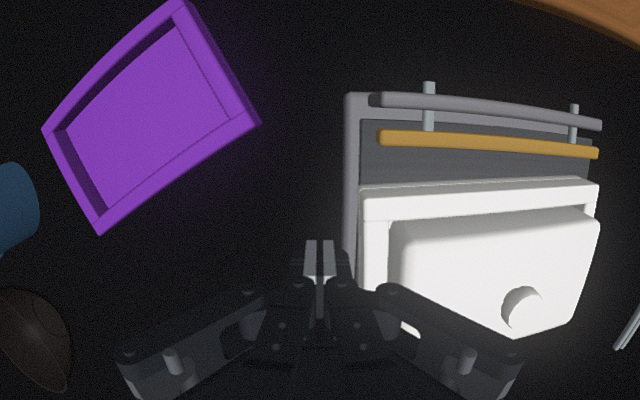

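```bash
python3 -c "
from meas import *
p=pickle.load(open('w4.pkl','rb'));W=lambda u,v,z:(R.T@(pt('wrist',u,v,z,p)[:2]-S)).round(1)
print('bar front',W(385,144.5,58),W(590,158,58),'back',W(385,129.5,58),W(590,146,58))
print('dish back L corner top',W(360,187,71),W(598,181,71),'bar ends',W(378,137,58),W(598,152,58))
print('finger',W(306,260,58),W(334,260,58))
"
python3 -m creep '[{"x":0,"y":0.08,"z":0,"wx":0,"wy":0,"wz":0,"grip":1},{"x":0,"y":0.08,"z":0,"wx":0,"wy":0,"wz":0,"grip":1}]';python3 st.py
python3 -m creep '[{"x":0,"y":0.05,"z":0,"wx":0,"wy":0,"wz":0,"grip":1},{"x":0,"y":0.05,"z":0,"wx":0,"wy":0,"wz":0,"grip":1}]';python3 st.py
```

```text
t 8.65 scale xy [ -5.  102.2] z 56.3 toolx yaw-th -0.0004 zaxis [ 0.002 -0.    -1.   ] F [ 0.35 -0.    0.52] gap -0.1
bar front [53.3 71.4] [ 53.3 -66.7] back [60.3 71.6] [ 60.7 -65. ]
dish back L corner top [36.4 84.3] [ 41.8 -63.2] bar ends [56.7 74.8] [ 57.7 -74.7]
finger [ -6.1 108.6] [-6.1 94.2]
clock: 8.9
position: [618.1, 71.3, 55.6]
orientation: [0.0, 1.0, -0.005, 0.0]
force: [-0.2, 0.4, 1.4]
finger_gap: -0.1
t 8.9 scale xy [-5.6 96.3] z 55.6 toolx yaw-th -0.0001 zaxis [ 0.001 -0.    -1.   ] F [-0.17  0.43  1.36] gap -0.1
clock: 9.15
position: [618.1, 68.4, 55.5]
orientation: [-0.001, 1.0, -0.005, 0.0]
force: [0.6, 5.2, 0.8]
finger_gap: -0.1
t 9.15 scale xy [-5.6 93.3] z 55.5 toolx yaw-th 0.0 zaxis [ 0.001  0.001 -1.   ] F [0.63 5.18 0.83] gap -0.1
```

```bash
python3 -m creep '[{"x":0,"y":0.05,"z":0,"wx":0,"wy":0,"wz":0,"grip":1},{"x":0,"y":0.05,"z":0,"wx":0,"wy":0,"wz":0,"grip":1},{"x":0,"y":0,"z":0,"wx":0,"wy":0,"wz":0,"grip":1}]';python3 st.py;python3 -c "
from h import *
from station import camera
import pickle
p=camera_params('wrist');a=camera('wrist')[:,:,::-1];cv2.imwrite('pics/w5.png',a);pickle.dump(p,open('w5.pkl','wb'))
a=camera('scene')[:,:,::-1];cv2.imwrite('pics/scene5.png',a);cv2.imwrite('pics/scene5c.png',cv2.resize(a[165:275,225:365],None,fx=5,fy=5,interpolation=cv2.INTER_CUBIC))"
```

```text
clock: 9.52
position: [618.0, 63.5, 55.4]
orientation: [-0.0, 1.0, -0.005, 0.0]
force: [0.9, 3.8, 2.6]
finger_gap: -0.1
t 9.53 scale xy [-5.6 88.4] z 55.4 toolx yaw-th -0.0001 zaxis [ 0.  0. -1.] F [0.88 3.84 2.56] gap -0.1
```

View pics/w5.png

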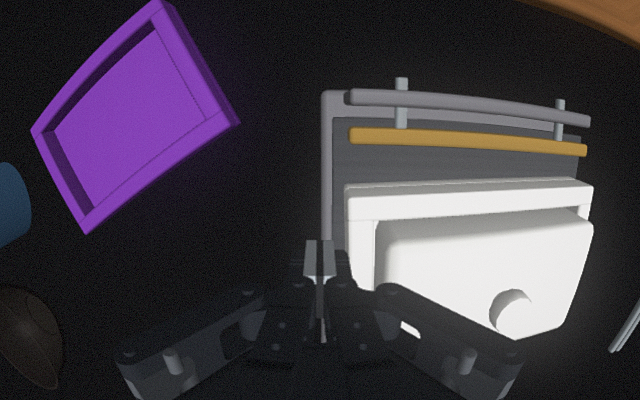

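View pics/scene5c.png

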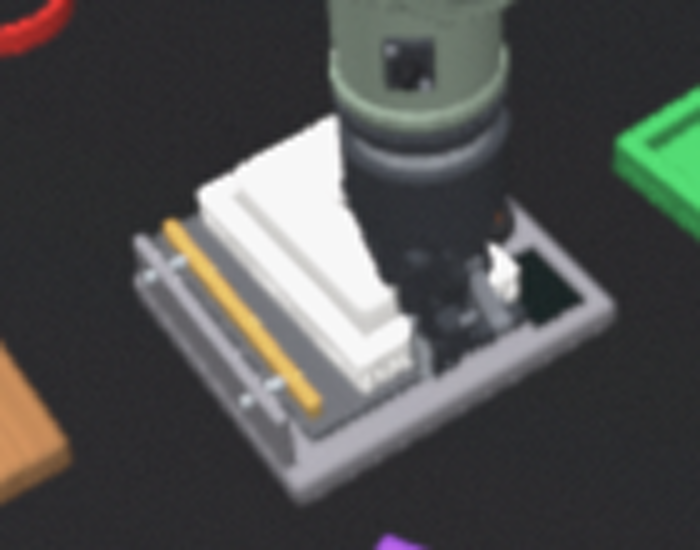

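```bash
python3 -c "
from meas import *
p=pickle.load(open('w5.pkl','rb'));W=lambda u,v,z:(R.T@(pt('wrist',u,v,z,p)[:2]-S)).round(1)
a=cv2.imread('pics/w5.png');hsv=cv2.cvtColor(a,cv2.COLOR_BGR2HSV)
m=cv2.inRange(hsv,(12,110,90),(30,255,255))[100:180,300:620];ys,xs=np.where(m);print('bar cols',xs.min()+300,xs.max()+300)
P=np.array([W(u+300,v+100,58) for u,v in zip(xs,ys)]);r=cv2.minAreaRect(P.astype('float32'));print('bar',r)
print('dish back corners',W(345.5,186,71),W(592.5,185,71), W(470,182,71),'back bottom-left?',W(346,186,71))
print('pan back corners',W(331,118,45),W(581,137,45),'pan left',W(331,240,45))
"
python3 - <<'E'
import cv2
a=cv2.imread("pics/w5.png")[90:250,310:610];cv2.imwrite("pics/w5c.png",cv2.resize(a,None,fx=2.6,fy=2.6,interpolation=cv2.INTER_CUBIC))
E
```

```text
t 9.62 scale xy [-5.6 88.4] z 55.4 toolx yaw-th -0.0001 zaxis [ 0. -0. -1.] F [0.61 3.36 1.72] gap -0.0
bar cols 349 586
bar ((57.09093475341797, -0.394622802734375), (8.295374870300293, 148.99783325195312), 0.15485072135925293)
dish back corners [36.4 76.4] [ 38.8 -71.2] [38.7 18.4] back bottom-left? [36.4 76.2]
pan back corners [63.8 81.8] [ 64.1 -82.2] pan left [-1.1 81.2]
```

View pics/w5c.png

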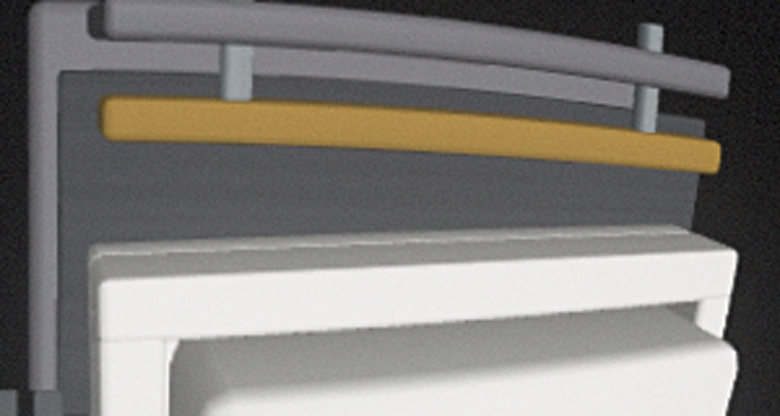

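```bash
python3 -c "
from meas import *
p=pickle.load(open('w5.pkl','rb'));W=lambda u,v,z:(R.T@(pt('wrist',u,v,z,p)[:2]-S)).round(1)
print(W(347.7,198.3,71),W(593.4,186.8,71),'bottom',W(344.8,188.7,45),W(574,178.3,45), 'side wall',W(348,200,71),W(348.5,240,71),'lid',)
"
```

```text
t 9.62 scale xy [-5.6 88.4] z 55.4 toolx yaw-th -0.0001 zaxis [ 0. -0. -1.] F [0.61 3.36 1.72] gap -0.0
[30.9 75.3] [ 37.7 -72.5] bottom [27.9 74.4] [ 36.3 -80.9] side wall [30.1 75.1] [11.1 74.3] lid
```

```bash
python3 -m creep '[{"x":0,"y":-0.2,"z":0,"wx":0,"wy":0,"wz":0,"grip":1},{"x":0,"y":0,"z":-0.75,"wx":0,"wy":0,"wz":0,"grip":1},{"x":0,"y":0,"z":-0.75,"wx":0,"wy":0,"wz":0,"grip":1},{"x":-0.56,"y":0.61,"z":0,"wx":0,"wy":0,"wz":0,"grip":-1},{"x":-0.56,"y":0.61,"z":0,"wx":0,"wy":0,"wz":0,"grip":-1},{"x":-0.56,"y":0.61,"z":0,"wx":0,"wy":0,"wz":0,"grip":-1},{"x":-0.56,"y":0.61,"z":0,"wx":0,"wy":0,"wz":0,"grip":-1},{"x":0,"y":0,"z":0,"wx":0,"wy":0,"wz":0,"grip":-1}]'; python3 -m creep '[{"x":0,"y":0,"z":0,"wx":0,"wy":0,"wz":0,"grip":-1},{"x":0,"y":0,"z":0,"wx":0,"wy":0,"wz":0,"grip":-1},{"x":0,"y":0,"z":0,"wx":0,"wy":0,"wz":0,"grip":-1}]'; python3 st.py -92 -1 42
```

```text
clock: 10.62
position: [525.3, -26.5, 114.7]
orientation: [0.0, 1.0, -0.006, -0.001]
force: [-0.2, 0.2, -0.0]
finger_gap: 85.2
clock: 11.0
position: [527.8, -24.6, 115.3]
orientation: [0.0, 1.0, -0.004, 0.0]
force: [0.8, 0.2, 0.2]
finger_gap: 85.7
t 11.0 scale xy [-94.9  -0.6] z 115.3 toolx yaw-th 0.001 zaxis [ 0. -0. -1.] F [0.81 0.16 0.18] gap 85.7
units [0.073 0.01  1.831]
```

```bash
python3 -m creep '[{"x":0,"y":0.01,"z":0.6,"wx":0,"wy":0,"wz":0,"grip":-1},{"x":0,"y":0,"z":0.6,"wx":0,"wy":0,"wz":0,"grip":-1},{"x":0,"y":0,"z":0.4,"wx":0,"wy":0,"wz":0,"grip":-1},{"x":0,"y":0,"z":0.23,"wx":0,"wy":0,"wz":0,"grip":-1},{"x":0.1,"y":0,"z":0,"wx":0,"wy":0,"wz":0,"grip":-1},{"x":0.1,"y":0,"z":0,"wx":0,"wy":0,"wz":0,"grip":-1}]';python3 st.py
python3 -m creep '[{"x":0.06,"y":0,"z":0,"wx":0,"wy":0,"wz":0,"grip":-1},{"x":0.06,"y":0,"z":0,"wx":0,"wy":0,"wz":0,"grip":-1},{"x":0.06,"y":0,"z":0,"wx":0,"wy":0,"wz":0,"grip":-1},{"x":0.06,"y":0,"z":0,"wx":0,"wy":0,"wz":0,"grip":-1}]';python3 st.py
python3 -m creep '[{"x":0.06,"y":0,"z":0,"wx":0,"wy":0,"wz":0,"grip":-1},{"x":0.06,"y":0,"z":0,"wx":0,"wy":0,"wz":0,"grip":-1},{"x":0,"y":0,"z":0,"wx":0,"wy":0,"wz":0,"grip":-1}]';python3 st.py
```

```text
clock: 11.75
position: [536.5, -25.8, 42.9]
orientation: [0.0, 1.0, -0.005, 0.001]
force: [-0.2, -0.9, 0.4]
finger_gap: 85.4
t 11.75 scale xy [-86.2  -1.7] z 42.9 toolx yaw-th 0.0 zaxis [ 0.002 -0.    -1.   ] F [-0.23 -0.95  0.42] gap 85.4
clock: 12.25
position: [544.0, -25.6, 42.0]
orientation: [-0.0, 1.0, -0.005, -0.001]
force: [-3.6, -0.0, 2.8]
finger_gap: 85.6
t 12.25 scale xy [-78.7  -1.4] z 42.0 toolx yaw-th 0.0005 zaxis [-0.002  0.    -1.   ] F [-3.59 -0.02  2.76] gap 85.6
clock: 12.62
position: [549.6, -25.5, 41.7]
orientation: [-0.0, 1.0, -0.005, -0.0]
force: [-1.9, 2.0, 0.1]
finger_gap: 85.2
t 12.62 scale xy [-73.1  -1.2] z 41.7 toolx yaw-th 0.0 zaxis [-0.  0. -1.] F [-1.87  2.    0.07] gap 85.2
```

```bash
python3 -m creep '[{"x":0.06,"y":0,"z":0,"wx":0,"wy":0,"wz":0,"grip":-1},{"x":0.06,"y":0,"z":0,"wx":0,"wy":0,"wz":0,"grip":-1},{"x":0.03,"y":0,"z":0,"wx":0,"wy":0,"wz":0,"grip":-1},{"x":0,"y":0,"z":0,"wx":0,"wy":0,"wz":0,"grip":-1}]';python3 st.py;python3 -c "
from h import *
from station import camera
import pickle
p=camera_params('wrist');a=camera('wrist')[:,:,::-1];cv2.imwrite('pics/w6.png',a);pickle.dump(p,open('w6.pkl','wb'))
import meas;meas.run('w6')"
```

```text
clock: 13.12
position: [555.9, -26.1, 41.9]
orientation: [0.0, 1.0, -0.005, 0.0]
force: [-2.8, -0.5, -0.9]
finger_gap: 85.6
t 13.12 scale xy [-66.8  -1.8] z 41.9 toolx yaw-th -0.0003 zaxis [ 0. -0. -1.] F [-2.79 -0.54 -0.91] gap 85.6
t 13.18 scale xy [-66.8  -1.8] z 42.0 toolx yaw-th -0.0003 zaxis [ 0. -0. -1.] F [-1.73 -0.31 -0.87] gap 85.4
orange [199.    6.2] 1138 [63.4 57.4]
orange [439.1   5.1] 922 [ 63.9 -62.7]
orange [318.1 294.4] 984 [-96.  -2.]
dish rect [-5.3 -4.3] [147.6  98.2] 89.96279907226562 px bbox [140  14] [505 263]
[[-54.5, -78.0], [43.79999923706055, -78.0999984741211], [43.900001525878906, 69.5], [-54.400001525878906, 69.5999984741211]]
```

View pics/w6.png

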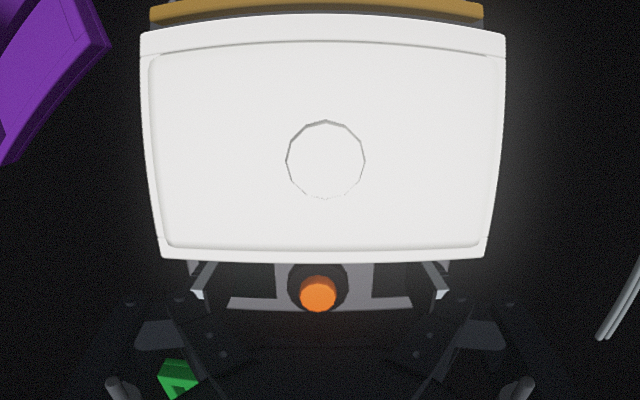

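```bash
python3 -c "
from meas import *
p=pickle.load(open('w6.pkl','rb'));W=lambda u,v,z:(R.T@(pt('wrist',u,v,z,p)[:2]-S)).round(1)
print('bar front',W(150,22,58),W(483,20,58),'knob',W(325,160,105),'collar',W(318,288,33), 'deck',W(189,266,18),W(447,266,18))
a=cv2.imread('pics/w6.png');hsv=cv2.cvtColor(a,cv2.COLOR_BGR2HSV)
m=cv2.inRange(hsv,(12,110,90),(30,255,255))[0:40];
for r in range(0,40,3):
  xs=np.where(m[r])[0]
  if len(xs):print(r,xs.min(),xs.max())
"
python3 - <<'E'
import cv2
a=cv2.imread("pics/w6.png")[0:60,120:520];cv2.imwrite("pics/w6c.png",cv2.resize(a,None,fx=2,fy=2,interpolation=cv2.INTER_CUBIC))
a=cv2.imread("pics/w6.png")[230:320,150:490];cv2.imwrite("pics/w6d.png",cv2.resize(a,None,fx=2.3,fy=2.3,interpolation=cv2.INTER_CUBIC)*2)
E
```

```text
t 13.18 scale xy [-66.8  -1.8] z 42.0 toolx yaw-th -0.0003 zaxis [ 0. -0. -1.] F [-1.73 -0.31 -0.87] gap 85.4
bar front [51.9 72.4] [ 52.2 -75. ] knob [-4.8 -4.2] collar [-92.7  -1.9] deck [-89.5  83.1] [-89.5 -86.5]
0 181 462
3 166 478
6 153 482
9 150 482
12 149 483
15 149 483
18 149 481
```

View pics/w6c.png

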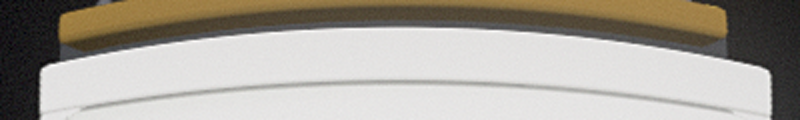

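View pics/w6d.png

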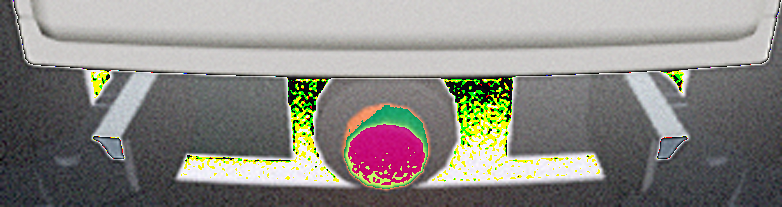

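```bash
python3 -m creep '[{"x":-0.25,"y":0,"z":0,"wx":0,"wy":0,"wz":0,"grip":-1},{"x":0,"y":0,"z":-0.92,"wx":0,"wy":0,"wz":0,"grip":-1},{"x":0,"y":0,"z":-0.92,"wx":0,"wy":0,"wz":0,"grip":-1},{"x":0.437,"y":0.625,"z":0,"wx":0,"wy":0,"wz":0,"grip":1},{"x":0.437,"y":0.625,"z":0,"wx":0,"wy":0,"wz":0,"grip":1},{"x":0.437,"y":0.625,"z":0,"wx":0,"wy":0,"wz":0,"grip":1},{"x":0.437,"y":0.625,"z":0,"wx":0,"wy":0,"wz":0,"grip":1},{"x":0,"y":0,"z":0,"wx":0,"wy":0,"wz":0,"grip":1}]' 20; python3 -m creep '[{"x":0,"y":0,"z":0,"wx":0,"wy":0,"wz":0,"grip":1},{"x":0,"y":0,"z":0,"wx":0,"wy":0,"wz":0,"grip":1},{"x":0,"y":0,"z":0,"wx":0,"wy":0,"wz":0,"grip":1}]' 20; python3 st.py -7 -101 55
```

```text
clock: 14.18
position: [616.3, -128.6, 116.8]
orientation: [0.001, 1.0, -0.006, 0.002]
force: [-0.6, 0.1, 0.8]
finger_gap: -0.1
clock: 14.55
position: [614.3, -125.6, 115.8]
orientation: [-0.0, 1.0, -0.005, 0.0]
force: [-0.4, -0.4, 0.9]
finger_gap: 0.3
t 14.55 scale xy [  -7.4 -100.7] z 115.8 toolx yaw-th 0.0009 zaxis [ 0.  0. -1.] F [-0.38 -0.44  0.94] gap 0.3
units [0.009 0.008 1.52 ]
```

```bash
python3 -m creep '[{"x":0.01,"y":0,"z":0.6,"wx":0,"wy":0,"wz":0,"grip":1},{"x":0,"y":0,"z":0.5,"wx":0,"wy":0,"wz":0,"grip":1},{"x":0,"y":0,"z":0.42,"wx":0,"wy":0,"wz":0,"grip":1},{"x":0,"y":-0.06,"z":0,"wx":0,"wy":0,"wz":0,"grip":1},{"x":0,"y":-0.06,"z":0,"wx":0,"wy":0,"wz":0,"grip":1}]'; python3 st.py; python3 -m creep '[{"x":0,"y":-0.05,"z":0,"wx":0,"wy":0,"wz":0,"grip":1},{"x":0,"y":-0.05,"z":0,"wx":0,"wy":0,"wz":0,"grip":1}]';python3 st.py
```

```text
clock: 15.18
position: [615.5, -121.6, 55.2]
orientation: [0.0, 1.0, -0.005, 0.0]
force: [0.6, -0.6, 0.4]
finger_gap: 0.4
t 15.18 scale xy [ -6.3 -96.7] z 55.2 toolx yaw-th -0.0 zaxis [ 0.001 -0.    -1.   ] F [ 0.61 -0.58  0.39] gap 0.4
clock: 15.42
position: [615.7, -117.6, 55.8]
orientation: [0.0, 1.0, -0.005, 0.001]
force: [0.2, -0.3, 0.6]
finger_gap: -0.3
t 15.43 scale xy [ -6.  -92.7] z 55.8 toolx yaw-th 0.0 zaxis [ 0.002 -0.001 -1.   ] F [ 0.23 -0.25  0.62] gap -0.3
```

```bash
python3 -m creep '[{"x":0,"y":-0.03,"z":0,"wx":0,"wy":0,"wz":0,"grip":1},{"x":0,"y":-0.03,"z":0,"wx":0,"wy":0,"wz":0,"grip":1},{"x":0,"y":0,"z":0,"wx":0,"wy":0,"wz":0,"grip":1}]';python3 st.py;python3 -c "
from h import *
from station import camera
import pickle
p=camera_params('wrist');a=camera('wrist')[:,:,::-1];cv2.imwrite('pics/w7.png',a);pickle.dump(p,open('w7.pkl','wb'));cv2.imwrite('pics/w7c.png',cv2.resize(a[70:230,20:340],None,fx=2.5,fy=2.5,interpolation=cv2.INTER_CUBIC))
"
```

```text
clock: 15.8
position: [615.6, -116.3, 55.5]
orientation: [0.001, 1.0, -0.005, 0.001]
force: [-0.8, -4.3, 2.2]
finger_gap: 0.1
t 15.8 scale xy [ -6.2 -91.4] z 55.5 toolx yaw-th -0.0002 zaxis [ 0.001 -0.002 -1.   ] F [-0.8  -4.28  2.18] gap 0.1
```

View pics/w7c.png

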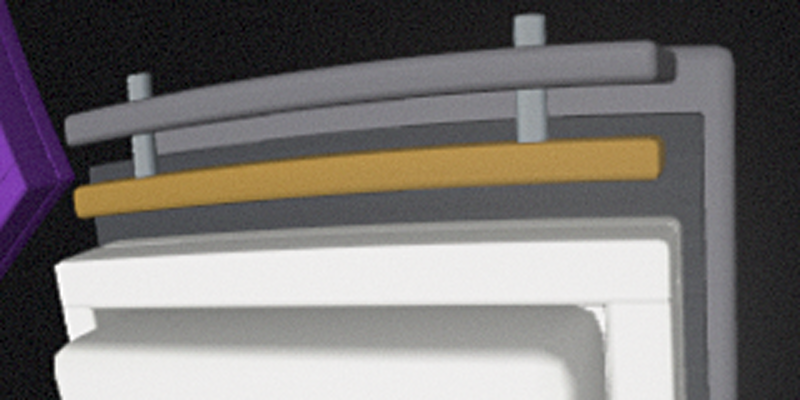

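```bash
python3 -c "
from meas import *
p=pickle.load(open('w7.pkl','rb'));W=lambda u,v,z:(R.T@(pt('wrist',20+u/2.5-.3,70+v/2.5-.3,z,p)[:2]-S)).round(1)
print('rim',W(57,266,71),W(668,240,71),'bar',W(75,200,55),W(660,158,55),'pan',W(704,113,45),W(92,165,45),W(704,380,45))
print('bar front',W(120,213,58),W(640,178,58))
"
```

```text
t 15.85 scale xy [ -6.2 -91.4] z 55.5 toolx yaw-th -0.0002 zaxis [ 0.001 -0.002 -1.   ] F [-0.01 -4.47  2.01] gap -0.0
rim [43.8 68.3] [ 44.6 -78.7] bar [57.1 76. ] [ 56.9 -75.9] pan [ 64.8 -83.5] [64.7 78.3] [  9.1 -82.7]
bar front [52.9 55.2] [ 53.6 -72.5]
```

```bash
python3 -m creep '[{"x":0,"y":-0.03,"z":0,"wx":0,"wy":0,"wz":0,"grip":1},{"x":0,"y":-0.03,"z":0,"wx":0,"wy":0,"wz":0,"grip":1},{"x":0,"y":0,"z":0,"wx":0,"wy":0,"wz":0,"grip":1}]';python3 st.py
```

```text
clock: 16.23
position: [615.7, -113.3, 55.5]
orientation: [0.0, 1.0, -0.005, 0.001]
force: [0.3, -4.6, 3.5]
finger_gap: 0.0
t 16.23 scale xy [ -6.1 -88.3] z 55.5 toolx yaw-th -0.0 zaxis [ 0.001 -0.001 -1.   ] F [ 0.27 -4.65  3.45] gap 0.0
```

```bash
python3 -m creep '[{"x":0,"y":0.2,"z":0,"wx":0,"wy":0,"wz":0,"grip":1},{"x":0,"y":0,"z":-0.75,"wx":0,"wy":0,"wz":0,"grip":1},{"x":0,"y":0,"z":-0.75,"wx":0,"wy":0,"wz":0,"grip":1},{"x":-0.462,"y":-0.6,"z":0,"wx":0,"wy":0,"wz":0,"grip":-1},{"x":-0.462,"y":-0.6,"z":0,"wx":0,"wy":0,"wz":0,"grip":-1},{"x":-0.462,"y":-0.6,"z":0,"wx":0,"wy":0,"wz":0,"grip":-1},{"x":-0.462,"y":-0.6,"z":0,"wx":0,"wy":0,"wz":0,"grip":-1},{"x":0,"y":0,"z":0,"wx":0,"wy":0,"wz":0,"grip":-1}]'; python3 -m creep '[{"x":0,"y":0,"z":0,"wx":0,"wy":0,"wz":0,"grip":-1},{"x":0,"y":0,"z":0,"wx":0,"wy":0,"wz":0,"grip":-1},{"x":0,"y":0,"z":0,"wx":0,"wy":0,"wz":0,"grip":-1}]'; python3 st.py -80 0.4 42
```

```text
clock: 17.23
position: [539.5, -21.6, 113.5]
orientation: [-0.001, 1.0, -0.004, -0.002]
force: [0.2, -1.4, -0.1]
finger_gap: 85.3
clock: 17.6
position: [542.6, -24.7, 114.8]
orientation: [-0.0, 1.0, -0.005, 0.0]
force: [-0.2, 0.1, -0.4]
finger_gap: 85.5
t 17.6 scale xy [-80.1  -0.5] z 114.8 toolx yaw-th -0.001 zaxis [ 0.  0. -1.] F [-0.16  0.1  -0.39] gap 85.5
units [ 0.003 -0.023  1.821]
```

```bash
python3 -m creep '[{"x":0,"y":-0.02,"z":0.6,"wx":0,"wy":0,"wz":0,"grip":-1},{"x":0,"y":0,"z":0.6,"wx":0,"wy":0,"wz":0,"grip":-1},{"x":0,"y":0,"z":0.4,"wx":0,"wy":0,"wz":0,"grip":-1},{"x":0,"y":0,"z":0.22,"wx":0,"wy":0,"wz":0,"grip":-1},{"x":0.07,"y":0,"z":0,"wx":0,"wy":0,"wz":0,"grip":-1},{"x":0.07,"y":0,"z":0,"wx":0,"wy":0,"wz":0,"grip":-1},{"x":0,"y":0,"z":0,"wx":0,"wy":0,"wz":0,"grip":-1}]';python3 st.py
python3 -m creep '[{"x":0.06,"y":0,"z":0,"wx":0,"wy":0,"wz":0,"grip":-1},{"x":0.06,"y":0,"z":0,"wx":0,"wy":0,"wz":0,"grip":-1},{"x":0.06,"y":0,"z":0,"wx":0,"wy":0,"wz":0,"grip":-1},{"x":0.03,"y":0,"z":0,"wx":0,"wy":0,"wz":0,"grip":-1}]';python3 st.py
python3 -m creep '[{"x":0.02,"y":0,"z":0,"wx":0,"wy":0,"wz":0,"grip":-1},{"x":0.02,"y":0,"z":0,"wx":0,"wy":0,"wz":0,"grip":-1}]';python3 st.py
python3 -m creep '[{"x":0.02,"y":0,"z":0,"wx":0,"wy":0,"wz":0,"grip":-1},{"x":0.02,"y":0,"z":0,"wx":0,"wy":0,"wz":0,"grip":-1}]';python3 st.py
```

```text
clock: 18.48
position: [548.9, -23.5, 43.1]
orientation: [0.0, 1.0, -0.005, 0.001]
force: [0.1, 0.3, 0.5]
finger_gap: 85.3
t 18.48 scale xy [-73.8   0.7] z 43.1 toolx yaw-th 0.0001 zaxis [ 0.002 -0.    -1.   ] F [0.09 0.3  0.48] gap 85.3
clock: 18.98
position: [556.0, -23.4, 42.1]
orientation: [-0.0, 1.0, -0.005, -0.0]
force: [-1.0, -0.5, 1.8]
finger_gap: 85.2
t 18.98 scale xy [-66.7   0.9] z 42.1 toolx yaw-th 0.0002 zaxis [-0.001  0.    -1.   ] F [-1.01 -0.54  1.82] gap 85.2
clock: 19.23
position: [556.1, -23.2, 41.7]
orientation: [-0.0, 1.0, -0.005, -0.002]
force: [-5.0, -0.2, 4.0]
finger_gap: 85.3
t 19.23 scale xy [-66.6   1.1] z 41.7 toolx yaw-th 0.0001 zaxis [-0.004  0.    -1.   ] F [-5.01 -0.21  4.04] gap 85.3
clock: 19.48
position: [557.8, -23.3, 41.7]
orientation: [-0.0, 1.0, -0.005, -0.002]
force: [-5.2, -0.4, 3.5]
finger_gap: 85.6
t 19.48 scale xy [-65.    1.1] z 41.7 toolx yaw-th -0.0001 zaxis [-0.003  0.    -1.   ] F [-5.18 -0.45  3.45] gap 85.6
```

```bash
python3 -m creep '[{"x":0.03,"y":0,"z":0,"wx":0,"wy":0,"wz":0,"grip":-1},{"x":0.03,"y":0,"z":0,"wx":0,"wy":0,"wz":0,"grip":-1},{"x":0.03,"y":0,"z":0,"wx":0,"wy":0,"wz":0,"grip":-1}]';python3 st.py
python3 -m creep '[{"x":0.01,"y":0,"z":0,"wx":0,"wy":0,"wz":0,"grip":-1},{"x":0.01,"y":0,"z":0,"wx":0,"wy":0,"wz":0,"grip":-1},{"x":0.01,"y":0,"z":0,"wx":0,"wy":0,"wz":0,"grip":-1},{"x":0.01,"y":0,"z":0,"wx":0,"wy":0,"wz":0,"grip":-1}]';python3 st.py
```

```text
clock: 19.85
position: [561.4, -23.3, 41.7]
orientation: [-0.0, 1.0, -0.005, -0.002]
force: [-5.9, 1.1, 3.0]
finger_gap: 85.3
t 19.85 scale xy [-61.3   1.1] z 41.7 toolx yaw-th -0.0001 zaxis [-0.003  0.    -1.   ] F [-5.92  1.1   2.99] gap 85.3
clock: 20.35
position: [563.8, -23.4, 41.7]
orientation: [-0.0, 1.0, -0.005, -0.001]
force: [-6.3, 0.4, 1.6]
finger_gap: 85.5
t 20.35 scale xy [-58.9   1. ] z 41.7 toolx yaw-th 0.0 zaxis [-0.002  0.    -1.   ] F [-6.32  0.39  1.58] gap 85.5
```

```bash
python3 -c "
from h import *
from station import camera
import pickle
p=camera_params('wrist');a=camera('wrist')[:,:,::-1];cv2.imwrite('pics/w8.png',a);pickle.dump(p,open('w8.pkl','wb'));cv2.imwrite('pics/w8c.png',cv2.resize(a[0:60,120:520],None,fx=2,fy=2,interpolation=cv2.INTER_CUBIC))
import meas;meas.run('w8')"
```

```text
t 20.4 scale xy [-58.9   1. ] z 41.7 toolx yaw-th 0.0 zaxis [-0.002  0.    -1.   ] F [-5.82 -0.15  1.02] gap 85.6
orange [319.3  13.5] 2574 [62.1  0. ]
orange [322.9 305.3] 915 [-96.1  -2. ]
dish rect [ 2.6 -0.9] [ 98.1 147.6] 0.007504405453801155 px bbox [138  13] [504 263]
[[-46.400001525878906, 72.9000015258789], [-46.400001525878906, -74.5999984741211], [51.70000076293945, -74.5999984741211], [51.70000076293945, 72.9000015258789]]
```

View pics/w8.png

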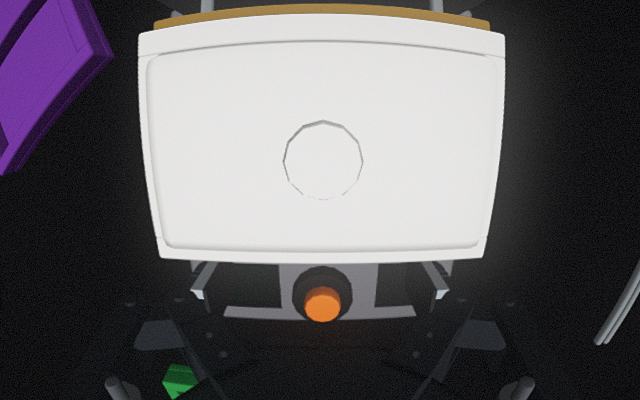

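```bash
for i in 1 2 3; do python3 -m creep '[{"x":0.01,"y":0,"z":0,"wx":0,"wy":0,"wz":0,"grip":-1},{"x":0.01,"y":0,"z":0,"wx":0,"wy":0,"wz":0,"grip":-1}]'|grep -E "pos|force"; done; python3 st.py
```

```text
position: [563.8, -23.4, 41.7]
force: [-7.8, -0.8, 4.2]
position: [563.8, -23.4, 41.7]
force: [-9.4, -0.3, 4.8]
position: [563.8, -23.4, 41.7]
force: [-12.1, -0.4, 8.4]
t 21.15 scale xy [-58.9   1. ] z 41.7 toolx yaw-th 0.0005 zaxis [-0.007  0.    -1.   ] F [-12.14  -0.42   8.38] gap 85.4
```

```bash
python3 -m creep '[{"x":0.01,"y":0,"z":0,"wx":0,"wy":0,"wz":0,"grip":-1},{"x":0,"y":0,"z":0,"wx":0,"wy":0,"wz":0,"grip":-1}]'|grep -E "pos|force"
for i in 1 2 3 4; do python3 -m creep '[{"x":0,"y":0,"z":0,"wx":0,"wy":0,"wz":0,"grip":-1}]'|grep -E "pos|force"; done; python3 st.py
```

```text
position: [563.8, -23.4, 41.7]
force: [-13.6, -0.2, 8.8]
position: [563.8, -23.4, 41.7]
force: [-12.3, -1.6, 8.7]
position: [563.8, -23.5, 41.7]
force: [-13.2, -1.0, 7.9]
position: [563.8, -23.5, 41.7]
force: [-13.4, -0.8, 7.9]
position: [563.8, -23.4, 41.7]
force: [-12.4, -0.9, 8.0]
t 21.9 scale xy [-58.9   1. ] z 41.7 toolx yaw-th 0.0007 zaxis [-0.008  0.    -1.   ] F [-12.43  -0.9    8.04] gap 85.5
```

```bash
python3 -m creep '[{"x":-0.1,"y":0,"z":0,"wx":0,"wy":0,"wz":0,"grip":-1},{"x":-0.2,"y":0,"z":0,"wx":0,"wy":0,"wz":0,"grip":-1},{"x":-0.3,"y":0,"z":0,"wx":0,"wy":0,"wz":0,"grip":-1},{"x":-0.3,"y":0,"z":-0.6,"wx":0,"wy":0,"wz":0,"grip":-1},{"x":-0.1,"y":0,"z":-0.4,"wx":0,"wy":0,"wz":0,"grip":1},{"x":0,"y":0,"z":0,"wx":0,"wy":0,"wz":0,"grip":1},{"x":0,"y":0,"z":0,"wx":0,"wy":0,"wz":0,"grip":1},{"x":0,"y":0,"z":0,"wx":0,"wy":0,"wz":0,"grip":1}]' 20;python3 -m creep '[{"x":0,"y":0,"z":0,"wx":0,"wy":0,"wz":0,"grip":1},{"x":0,"y":0,"z":0,"wx":0,"wy":0,"wz":0,"grip":1},{"x":0,"y":0,"z":0,"wx":0,"wy":0,"wz":0,"grip":1}]' 20; python3 st.py -98 0 40; python3 -c "
from h import *
from station import camera
import pickle
p=camera_params('wrist');a=camera('wrist')[:,:,::-1];cv2.imwrite('pics/w9.png',a);pickle.dump(p,open('w9.pkl','wb'))
a=camera('scene')[:,:,::-1];cv2.imwrite('pics/scene9c.png',cv2.resize(a[165:275,225:365],None,fx=5,fy=5,interpolation=cv2.INTER_CUBIC))
import meas;meas.run('w9')"
```

```text
clock: 22.9
position: [527.0, -23.0, 81.3]
orientation: [-0.0, 1.0, -0.005, -0.001]
force: [1.1, 0.6, -0.7]
finger_gap: 12.2
clock: 23.28
position: [527.2, -23.1, 81.9]
orientation: [-0.0, 1.0, -0.005, -0.0]
force: [0.3, 0.8, 0.5]
finger_gap: -0.2
t 23.27 scale xy [-95.5   0.9] z 81.9 toolx yaw-th 0.0 zaxis [-0.  0. -1.] F [0.27 0.82 0.53] gap -0.2
units [-0.063  0.023  1.047]
t 23.38 scale xy [-95.4   0.9] z 82.0 toolx yaw-th -0.0 zaxis [-0.  0. -1.] F [-0.98 -0.   -0.19] gap -0.1
orange [321.8 223.4] 826 [-96.1  -1.6]
dish rect [-2.6 -0.9] [ 88.8 148. ] 0.05139804631471634 px bbox [179   0] [463 162]
[[-47.099998474121094, 73.0], [-46.900001525878906, -75.0], [41.900001525878906, -74.9000015258789], [41.79999923706055, 73.0999984741211]]
```

View pics/w9.png

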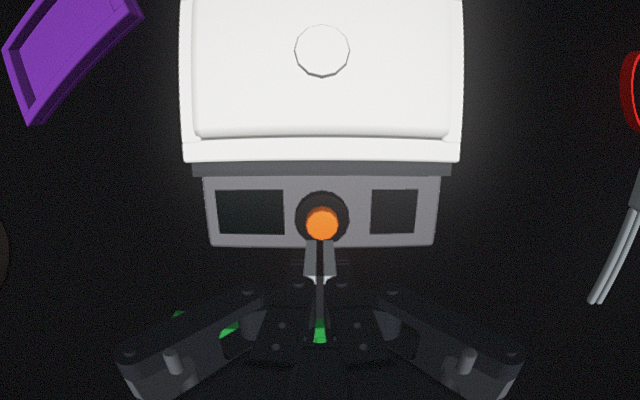

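View pics/scene9c.png

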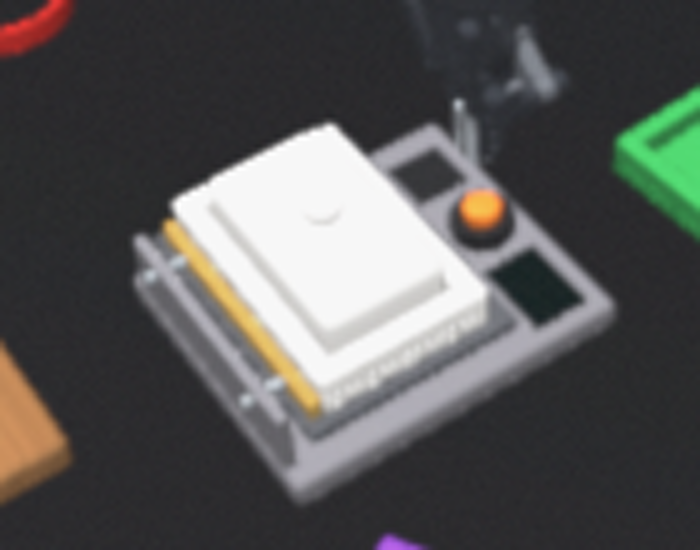

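The dish is square against the bar and inside the pan edges, with its lid on. Next is the tare key, at pixel (322,223) in the wrist view.

```bash
python3 -m creep '[{"x":-0.06,"y":0.02,"z":0.4,"wx":0,"wy":0,"wz":0,"grip":1},{"x":0,"y":0,"z":0.4,"wx":0,"wy":0,"wz":0,"grip":1},{"x":0,"y":0,"z":0.2,"wx":0,"wy":0,"wz":0,"grip":1},{"x":0,"y":0,"z":0.06,"wx":0,"wy":0,"wz":0,"grip":1},{"x":0,"y":0,"z":0.06,"wx":0,"wy":0,"wz":0,"grip":1},{"x":0,"y":0,"z":0,"wx":0,"wy":0,"wz":0,"grip":1}]';python3 st.py
python3 -m creep '[{"x":0,"y":0,"z":0.05,"wx":0,"wy":0,"wz":0,"grip":1},{"x":0,"y":0,"z":0.05,"wx":0,"wy":0,"wz":0,"grip":1},{"x":0,"y":0,"z":0,"wx":0,"wy":0,"wz":0,"grip":1}]';python3 st.py
```

```text
clock: 24.12
position: [525.0, -23.9, 37.6]
orientation: [0.0, 1.0, -0.005, 0.0]
force: [-1.3, -0.2, 1.3]
finger_gap: -0.1
t 24.12 scale xy [-97.7   0.1] z 37.6 toolx yaw-th -0.0 zaxis [ 0. -0. -1.] F [-1.31 -0.16  1.3 ] gap -0.1
clock: 24.5
position: [525.4, -24.0, 34.1]
orientation: [0.0, 1.0, -0.005, 0.0]
force: [-2.6, 0.6, 5.6]
finger_gap: 0.2
t 24.5 scale xy [-97.3   0. ] z 34.1 toolx yaw-th 0.0 zaxis [ 0.001 -0.    -1.   ] F [-2.59  0.57  5.6 ] gap 0.2
```

```bash
for i in 1 2 3; do python3 -m creep '[{"x":0,"y":0,"z":0.05,"wx":0,"wy":0,"wz":0,"grip":1},{"x":0,"y":0,"z":0,"wx":0,"wy":0,"wz":0,"grip":1}]'|grep -E "pos|force"; done
```

```text
position: [525.5, -24.0, 33.8]
force: [-6.4, 1.3, 18.2]
position: [525.6, -24.0, 33.5]
force: [-11.0, 1.4, 29.9]
position: [525.6, -24.0, 33.3]
force: [-16.5, 2.9, 42.4]
```

```bash
python3 -m creep '[{"x":0,"y":0,"z":-0.15,"wx":0,"wy":0,"wz":0,"grip":1},{"x":0,"y":0,"z":0,"wx":0,"wy":0,"wz":0,"grip":1}]'|grep -E "pos|force";  python3 -c "
from h import *
from station import camera
a=camera('wrist')[:,:,::-1];cv2.imwrite('pics/w10.png',a)
b=camera('scene')[:,:,::-1];cv2.imwrite('pics/scene10c.png',cv2.resize(b[165:275,225:365],None,fx=5,fy=5,interpolation=cv2.INTER_CUBIC))
cv2.imwrite('pics/w10c.png',cv2.resize(a[190:320,230:410],None,fx=4,fy=4,interpolation=cv2.INTER_CUBIC))"
```

```text
position: [526.3, -24.1, 34.6]
force: [0.9, 0.9, 3.6]
```

View pics/w10c.png

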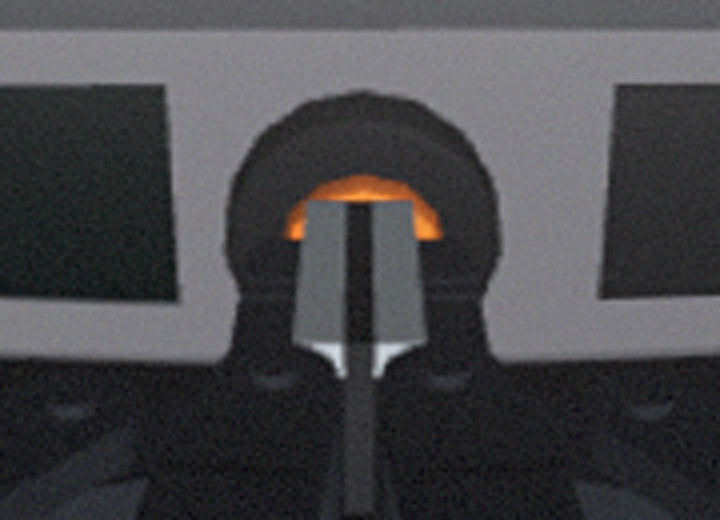

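View pics/scene10c.png

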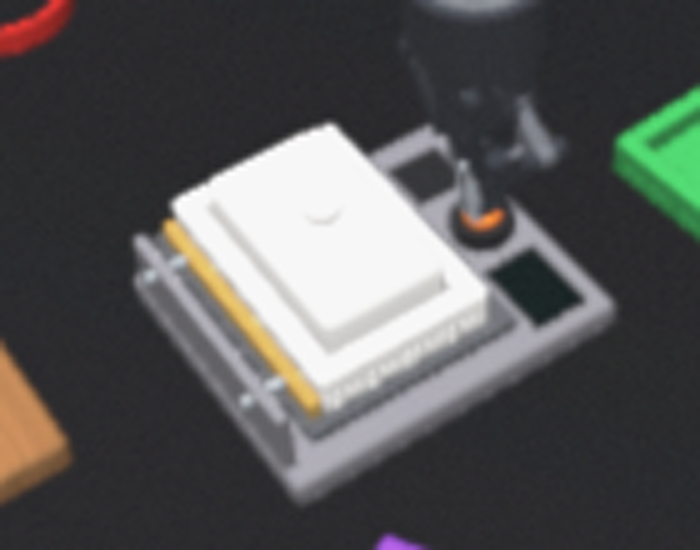

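The force rose about 0.8 N/mm (1.3 N at z 37.6, 3.6 N at z 34.6) and then met a hard stop, so the key bottomed out. It also looks sunk into its collar. Now I'll release it.

```bash
python3 -m creep '[{"x":0,"y":0,"z":-0.1,"wx":0,"wy":0,"wz":0,"grip":1},{"x":0,"y":0,"z":-0.3,"wx":0,"wy":0,"wz":0,"grip":1},{"x":0,"y":0,"z":-0.8,"wx":0,"wy":0,"wz":0,"grip":1},{"x":-0.5,"y":0,"z":-0.8,"wx":0,"wy":0,"wz":0,"grip":1},{"x":-0.8,"y":0,"z":-0.8,"wx":0,"wy":0,"wz":0,"grip":1},{"x":-0.5,"y":0,"z":-0.5,"wx":0,"wy":0,"wz":0,"grip":1},{"x":0,"y":0,"z":0,"wx":0,"wy":0,"wz":0,"grip":1},{"x":0,"y":0,"z":0,"wx":0,"wy":0,"wz":0,"grip":1}]';  python3 -m creep '[{"x":0,"y":0,"z":0,"wx":0,"wy":0,"wz":0,"grip":1},{"x":0,"y":0,"z":0,"wx":0,"wy":0,"wz":0,"grip":1}]'; python3 -c "
from h import *
from station import camera
import pickle
p=camera_params('wrist');a=camera('wrist')[:,:,::-1];cv2.imwrite('pics/w11.png',a);pickle.dump(p,open('w11.pkl','wb'))
b=camera('scene')[:,:,::-1];cv2.imwrite('pics/scene11.png',b)
import meas;meas.run('w11')"
```

```text
clock: 26.6
position: [452.8, -23.2, 164.6]
orientation: [-0.0, 1.0, -0.005, -0.0]
force: [-0.6, -0.3, -0.2]
finger_gap: -0.0
clock: 26.85
position: [452.7, -23.1, 164.3]
orientation: [-0.0, 1.0, -0.005, -0.001]
force: [0.1, 0.1, -0.7]
finger_gap: -0.2
t 26.95 scale xy [-169.9    0.2] z 164.6 toolx yaw-th 0.0001 zaxis [-0.001  0.    -1.   ] F [ 0.07 -0.26  0.07] gap 0.1
orange [319.2 107.5] 108 [-97.2  -0.6]
dish rect [-35.3  -1. ] [ 57.  149.5] 0.026348305866122246 px bbox [223   0] [417  65]
[[-63.79999923706055, 73.69999694824219], [-63.70000076293945, -75.80000305175781], [-6.800000190734863, -75.80000305175781], [-6.800000190734863, 73.69999694824219]]
```

View pics/w11.png

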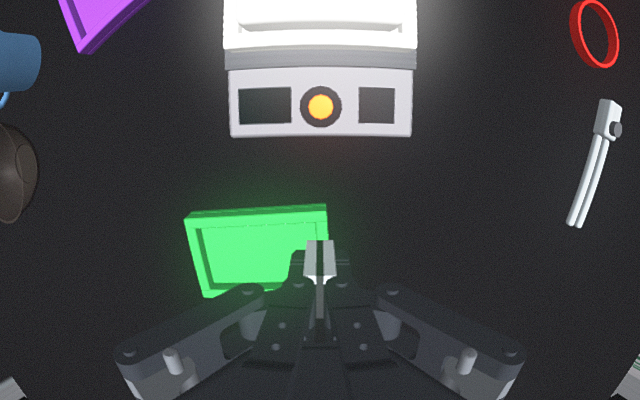

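View pics/scene11.png

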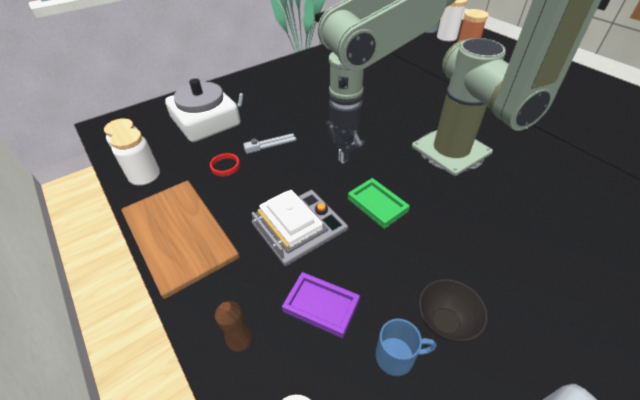

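The views show the dish square on the pan against the bar at (270,225) in the scene picture. The key is up again and nothing else has moved, so I'm handing the job in.

```bash
python3 -c "
from station import job;print(job.close_job())"
```

```text
the job is handed in; nothing more can be done
None
```

I slid the dish with its lid on, without lifting it, until it sat square and centred on the pan against the brass stop bar. I then pressed and released the tare key and handed the job in at about 27 s. No verdict was reported.

- **Sliding:** I pushed the front wall with both open fingers to straighten the dish. I nudged it sideways from the left, then from the right, and finished by pushing it back to the bar.
- **Snug hold:** I kept about 13 N of tool force on it for 0.75 s. Sliding took about 5–6 N, and the fingers also bore down on it with about 8 N. I work that out as roughly 5–8 N on the bar, inside the 3–12 N wanted, but I could not measure the bar force directly.
- **Final position:** The dish measured under 1 mm off centre sideways with no visible yaw, and nothing overhung the pan. The wrist camera read up to about 2 mm off against the key and pan edges, and I corrected for that.
- **Tare key:** The force rose like a spring and then met a hard stop, so I take it as fully pressed. It looked sunk into its collar and came back up after release. The key met the fingertip about 4 mm higher than the stated key height.
- **Over-pressing:** I pushed past the key's stop, and the wrist force reached about 42 N upward (about 46 N in all) for a moment. That was at the fingertips, not the arm or the gripper body.
- **Other things on the counter:** The last pictures show the bowl, mug, egg ring, garlic press and look-alikes where they were, and the robot touching nothing.

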